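# Take the static off a ball before weighing

## Task

A white milling ball has been taken from the desiccator and set in the pocket of the carrying tray. First lower the lid onto the desiccator so that it sits fully home, and let it go (do not drop it); then pick the tray up by its bar, carry it without the ball ever rolling out of its pocket, and finish holding it still and level in the air stream of the ioniser, which takes off the static before weighing: the ball straight in front of the middle of the grille and about 13 cm from it. The program ends while the gripper still holds the tray up there; leave the glassware, bottles and tools around undisturbed.

Things in the scene. Friction and masses are not known exactly. Their poses are not given: they have to be found in the camera images.
- desiccator_mouth (a point): Centre of the open mouth of the small desiccator, at the height of its rim: a blue round bowl, fixed, 128 mm across the flange, 78 mm high, mouth 100 mm wide; a white plate with four white spare balls lies inside, well below the rim. z up.
- lid_knob (a point): Centre of the black knob (30 mm across, 26 mm high) of the desiccator's loose lid, on a thin neck over a clear dome whose top is 24 mm below this point. Blue flange 128 mm across, its underside 58 mm below this point; under that a spigot 92 mm across, 6 mm deep, enters the mouth with 4 mm play all round. Starts upright on the bench, standing on the spigot. About 0.24 kg. z up.
- lid_seat (a point): Same lid: point on its axis at the underside of its flange, 58 mm under the knob's centre. It coincides with the mouth's centre when the lid is home.
- carrier_grip (a point): Middle of the yellow grip bar of the teal carrying tray: bar 130 mm long along this x axis, 14 mm wide (y), 16 mm high, on posts at the tray's ends (x = -66 and 66 mm). Tray 150 mm (x) by 100 mm (y), rim 16 mm high; its underside lies 80 mm below this point and its centre of mass is straight below too. Loose on the bench, about 0.22 kg. z up.
- carrier_pocket (a point): Same tray: where the ball's centre lies at rest in the middle of the pocket, 62.5 mm under the middle of the bar, 17.5 mm above the tray's underside. The pocket is round, 28 mm wide, flat, only 2.5 mm deep: the ball can roll about 7 mm off the middle before it meets the edge, and is out when 14 mm off.
- ball_center (a point): Centre of the loose white ball, 24 mm across, 16 g.
- ioniser_outlet (a point): Middle of the round fan grille (128 mm across) on the front of the ioniser, an off-white bench-top blower 176 mm wide, 84 mm deep, 210 mm high, fixed to the bench; this point is 130 mm above the bench. Its y axis points straight out of the grille, level.
- ioniser_air (a point): Point in the air 130 mm straight out from the middle of the grille, 130 mm above the bench: where the ball is to be held.
Mind the look-alikes: they are no part of the job. Leave any pink look-alike of the part that bears carrier_grip alone. Leave any green look-alike of the part that bears lid_knob alone.

How it is judged:
By the outcome, as a careful person would: the job done as asked, in the order asked, and still so for the second after the job is handed in, while the arm keeps its last pose, push and grip.
It also fails if it takes over 67 s, if anything falls off the work surface, if the arm or the gripper's body presses on something with over 40 N, if the wrist force passes 120 N, or if a joint passes its speed limit or range.

## Robot

A 6-joint arm with a two-finger parallel gripper is mounted at the origin on the work surface. World frame = base frame: x ahead of the robot, y to its left, z up, the work surface at z = 0. Lengths are in m, angles in rad, forces in N, time in s.
With the tool pointing down it reaches from about 0.375 to 0.9 m from the base axis. Payload 3.1 kg.
Tool frame: the origin (TCP) lies at the very end of the fingers, on their centre line; the grasp point (between the pads) lies 19 mm behind it; z points along the fingers, y is the direction in which the jaws open and shut (so a half turn about z gives the same grasp; the last joint's range is limited). The gripper opens to 85 mm and grips with 20 to 120 N. Pads are 22 mm wide; open, the fingers measure 114 mm over their backs; the gripper's body (76 mm by 85 mm) begins 54 mm behind the grasp point. The pads swing forward as they close: fully open they stand 13 mm farther back than shut.
Start: joints at [-1.3, 0.527, 1.433, -0, 1.181, -0.178], TCP at [0.271, -0.563, 0.231] pointing down, gripper open.
Joint ranges: [-3.08, 3.08], [-0.75, 2.2], [0.22, 2.44], [-1.43, 4.57], [0, 2.65], [-2.85, 2.85]. Speed limits (rad/s): [2.79, 2.79, 3.14, 3.14, 3.14, 3.14].

## Interface

Orientations are given as a unit quaternion [x, y, z, w].
In Python, from station import manip gives the robot as it stands.
- The arm moves only by the tool send_rows, never from a script. Its argument "motion" is a list of rows, each an object with "gripper": the finger opening in mm, from 0 to 85.4; "travel": the shift along the tool's x, y, z in mm, a list of three; "rotation": the turn, a rotation vector about the tool's x, y, z in degrees, a list of three. In form: [{"gripper": gripper, "travel": [x, y, z], "rotation": [ax, ay, az]}, ...]. A call has 1 to 12 rows; each row shifts and turns the commanded pose from where the row before left it, along the tool's axes as they then stand; what a row does not reach is not made up. A row lasts 1/12 s, in which the tool goes at most 41.7 mm and 7.16 degrees, less where a joint would pass 70% of its speed; a pose out of reach is approached as far as the arm can. A call is refused whole if a number of a shift passes 41.7 or a number of a turn 7.16, either way. A call with a gripper value outside its range is refused whole. The fingers move at their own pace and stop on an object; "newtons" is the grip in N (left out, the last holds). Time passes only in rows, so rows that do not move let the fingers close. It gives the time, the measured TCP pose, the force and the opening at its end, in the units of the state.
- manip.sense(): the state, without advancing time (a new reading comes with each control period).
- manip.snapshot(name): name is "scene" or "top"; returns the picture (400x640x3 uint8, red, green, blue); there is no depth.
- manip.calibration(name): a dict with "fx", "fy", "cx", "cy" (pixels), "cam_to_world" (4x4, takes a point from camera to world coordinates). Camera axes: x right, y down, z forward; pixel columns grow to the right and rows downward; lengths in m; the calibration is good to about 2 mm. A picture is of the moment at which its call begins. calibration takes no time and is no camera call.
- manip.sign_off(): hands the job in, once; it reports no verdict.
The state is a dict: "t": time; "q": joint angles; "qd": joint speeds; "tau": joint torques, N m; "tcp_pos": TCP position; "tool_rot": TCP orientation; "force": force on the tool from outside, world axes, zero at the start; "ft_torque": the same for the moment, N m; "finger_gap": opening from 0.0 (shut) to 1.0 (fully open).
Only numpy, scipy, OpenCV 4.12 (cv2) and the standard library are available. Lean on these libraries where they do the work, as an engineer would, in place of code of your own. Each camera call takes 0.05 s, during which the arm holds its last target. There are 200 camera calls.

## Working session

There is one attempt and no reset: what is moved stays moved. The work goes in short steps, Python scripts to look and compute and a tool call to move; the robot and the scene stay as the last step left them, time stands still between calls to the robot, and variables do not carry over. Pictures are saved under pics/ and viewed, about 8 in all and at most 12, crops included, and the job is handed in when it is done.

Besides the shell and the picture viewer there is one more tool, called by a JSON object that holds its "fn" and its "kwargs", one argument or row to a line. send_rows: Moves the arm, as the interface text tells. Its arguments: {"type":"object","properties":{"motion":{"type":"array","items":{"type":"object","properties":{"gripper":{"type":"number"},"travel":{"type":"array","items":{"type":"number"}},"rotation":{"type":"array","items":{"type":"number"}}}}},"newtons":{"type":"number"}},"required":["motion"]}

```bash
ls; mkdir -p pics; python3 - <<'E'
from station import manip
import cv2
s=manip.sense(); print(s)
for n in("scene","top"):
    im=manip.snapshot(n); cv2.imwrite(f"pics/{n}0.png",im[:,:,::-1]); c=manip.calibration(n); print(n,c)
E
```

```text
pics
{'t': 0.0, 'q': array([-1.30049868e+00,  5.28458044e-01,  1.43391011e+00, -1.41880516e-05,
        1.18138992e+00, -1.78459027e-01]), 'qd': array([-1.65793103e-03,  6.66288198e-04, -6.54607413e-05,  3.47186436e-04,
       -1.73611943e-03,  1.36149159e-03]), 'tau': array([ 4.95109634e-04, -4.42341721e+01, -1.78028458e+01, -2.42283986e-04,
        8.62817484e-03, -1.01950610e-05]), 'tcp_pos': array([ 0.27100482, -0.5623919 ,  0.23033612]), 'tool_rot': array([ 9.74931443e-01,  2.22502829e-01, -5.62530944e-05, -1.08127136e-03]), 'force': array([-1.24377052,  0.45778843, -0.70709408]), 'ft_torque': array([ 0.0038065 , -0.004141  ,  0.00141042]), 'finger_gap': 0.9963773826890809}
scene {'fx': 495.35620475817336, 'fy': 495.35620475817336, 'cx': 320.79383568916177, 'cy': 194.7804183443138, 'cam_to_world': array([[ 0.81775533,  0.42944298, -0.38321658,  0.98325009],
       [ 0.57532603, -0.62911581,  0.52269805, -0.70035441],
       [-0.0166186 , -0.64791359, -0.76153253,  1.09714844],
       [ 0.        ,  0.        ,  0.        ,  1.        ]])}
top {'fx': 497.31896113902576, 'fy': 497.31896113902576, 'cx': 321.0253140780009, 'cy': 198.7166511451685, 'cam_to_world': array([[ 0.0026783 , -0.99524967,  0.09731866,  0.35012229],
       [-0.99999281, -0.00240432,  0.00293243, -0.05511245],
       [-0.00268452, -0.09732581, -0.99524895,  1.47257891],
       [ 0.        ,  0.        ,  0.        ,  1.        ]])}
```

View pics/scene0.png

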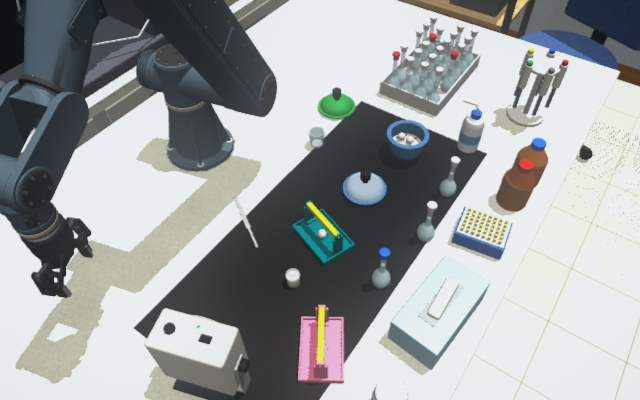

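View pics/top0.png

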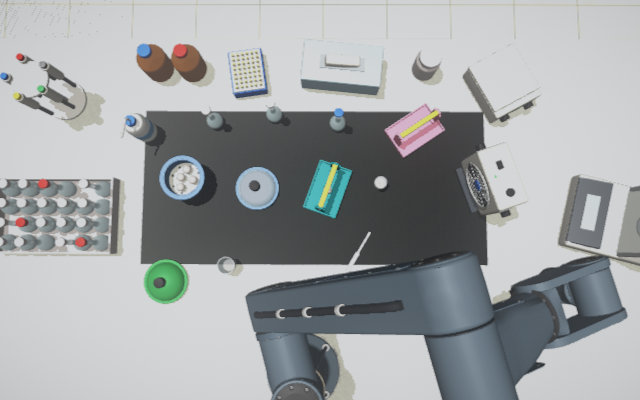

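The top picture shows the bowl at (183,178), lid at (257,187), teal tray at (328,188) and ioniser at (490,180), with its grille facing left. The scene picture shows bowl (407,140), lid (365,186), tray (323,233) and ioniser (197,350). The look-alikes are the pink tray at top (415,130), scene (321,348), and the green lid at top (165,282), scene (337,103).

```bash
cat > h.py <<'E'
from station import manip
import cv2, numpy as np
def ray(n,p):
    c=manip.calibration(n);T=c["cam_to_world"]
    d=T[:3,:3]@np.array([(p[0]-c["cx"])/c["fx"],(p[1]-c["cy"])/c["fy"],1.]);return T[:3,3],d
def plane(n,p,z):
    o,d=ray(n,p);return o+d*(z-o[2])/d[2]
def tri(p,q):   # p in scene, q in top
    o,d=ray("scene",p);a,b=ray("top",q);M=np.stack([d,-b],1)
    s,*_=np.linalg.lstsq(M,a-o,rcond=None);P=o+d*s[0];Q=a+b*s[1];return (P+Q)/2,np.linalg.norm(P-Q)
def proj(n,P):
    c=manip.calibration(n);T=c["cam_to_world"];v=T[:3,:3].T@(np.asarray(P)-T[:3,3])
    return np.array([c["fx"]*v[0]/v[2]+c["cx"],c["fy"]*v[1]/v[2]+c["cy"]])
def blobs(im,lo,hi,amin=30):   # HSV mask -> list of (area,centroid,contour)
    m=cv2.inRange(cv2.cvtColor(im,cv2.COLOR_RGB2HSV),np.array(lo),np.array(hi))
    m=cv2.morphologyEx(m,cv2.MORPH_CLOSE,np.ones((3,3)))
    cs,_=cv2.findContours(m,cv2.RETR_EXTERNAL,cv2.CHAIN_APPROX_NONE);r=[]
    for c in cs:
        a=cv2.contourArea(c)
        if a>=amin: M=cv2.moments(c);r.append((a,(M["m10"]/a,M["m01"]/a),c))
    return r
E
python3 - <<'E'
from h import *
np.set_printoptions(precision=4,suppress=True)
S=cv2.imread("pics/scene0.png")[:,:,::-1];T=cv2.imread("pics/top0.png")[:,:,::-1]
for n,im in(("scene",S),("top",T)):
    print(n)
    for nm,lo,hi in(("yellow",(25,150,150),(33,255,255)),("teal",(80,120,60),(94,255,255)),("blue",(98,60,60),(118,255,255))):
        for a,c,k in blobs(im,lo,hi,60):
            r=cv2.minAreaRect(k); x=""
            if nm=="blue" and len(k)>20:
                e=cv2.fitEllipse(cv2.convexHull(k)); x=(np.round(e[0],1),np.round(e[1],1),plane(n,e[0],.01),plane(n,e[0],.078))
            print(nm,a,np.round(c,1),np.round(r[0],1),np.round(r[1],1),round(r[2],1),x, plane(n,c,.08) if nm=="yellow" else "")
f=lambda im,x,y,w,h,W,H:cv2.resize(im[y:y+h,x:x+w],(W,H),interpolation=cv2.INTER_CUBIC)
A=np.hstack([f(T,225,130,150,100,400,266)[:266],f(T,440,130,100,100,400,400)[:266]*0+f(T,455,140,80,80,400,266) if 0 else cv2.resize(T[135:225,440:560],(400,266),interpolation=cv2.INTER_CUBIC)])
B=np.hstack([f(S,285,100,150,165,300,330),f(S,130,290,140,110,500,330)[:330]])
cv2.imwrite("pics/crop1.png",np.vstack([A,B])[:,:,::-1])
E
```

```text
scene
yellow 272.0 [320.8 333.9] [320.6 334. ] [ 6.2 54.1] 1.5  [ 0.7001 -0.3274  0.08  ]
yellow 166.5 [321.9 218.1] [322.1 218.4] [41.7  5.3] 48.8  [ 0.5193 -0.0654  0.08  ]
teal 1543.5 [322.5 237.5] [320.3 232.6] [64.9 36.6] 48.4  
blue 111.0 [384.3 252.9] [384.5 253. ] [12. 11.] 90.0 (array([384.1, 253. ]), array([12. , 13.4]), array([ 0.6879, -0.0242,  0.01  ]), array([ 0.7063, -0.0665,  0.078 ])) 
blue 555.5 [478.  244.2] [481.6 232.9] [52.9 38. ] 19.2 (array([482.1, 231.3]), array([57.2, 65. ]), array([0.8694, 0.1852, 0.01  ]), array([0.8765, 0.1298, 0.078 ])) 
blue 310.5 [364.3 191.9] [364.4 188.2] [45.2 33.5] 4.4 (array([364.3, 187.9]), array([34.5, 45.2]), array([0.5257, 0.1389, 0.01  ]), array([0.5543, 0.0864, 0.078 ])) 
blue 131.0 [538.4 143.7] [538.5 144. ] [12. 13.] 90.0 (array([538.3, 143.7]), array([12.6, 14.9]), array([0.8772, 0.6006, 0.01  ]), array([0.8839, 0.5193, 0.078 ])) 
blue 145.0 [468.9 139.6] [469.5 138.3] [20.8 12.9] 11.3 (array([470.1, 135.4]), array([19.8, 21.7]), array([0.6862, 0.5174, 0.01  ]), array([0.7048, 0.4412, 0.078 ])) 
blue 1281.5 [406.8 138.5]
[... 1363 characters left out ...]
ray([0.5462, 0.3438, 0.078 ])) 
blue 81.0 [130.1 120.3] [130.  120.5] [11. 10.] 90.0 (array([129.8, 120.3]), array([10.6, 11.8]), array([0.7285, 0.5245, 0.01  ]), array([0.7109, 0.4975, 0.078 ])) 
blue 61.0 [338.5 112.4] [338.5 112.5] [8.5 8.5] 45.0 (array([338.5, 112.3]), array([9.2, 9.5]), array([ 0.7541, -0.1026,  0.01  ]), array([ 0.7353, -0.1004,  0.078 ])) 
blue 164.5 [252.4  89.1] [247.3  72.8] [45.7 33.8] 82.2 (array([237.7,  53.8]), array([ 45.5, 105.4]), array([0.9356, 0.2038, 0.01  ]), array([0.9084, 0.1918, 0.078 ])) 
blue 137.0 [143.7  50.3] [143.5  50.5] [13. 13.] 90.0 (array([143.7,  50.3]), array([13.1, 14.7]), array([0.9463, 0.4906, 0.01  ]), array([0.9186, 0.4652, 0.078 ]))
```

View pics/crop1.png

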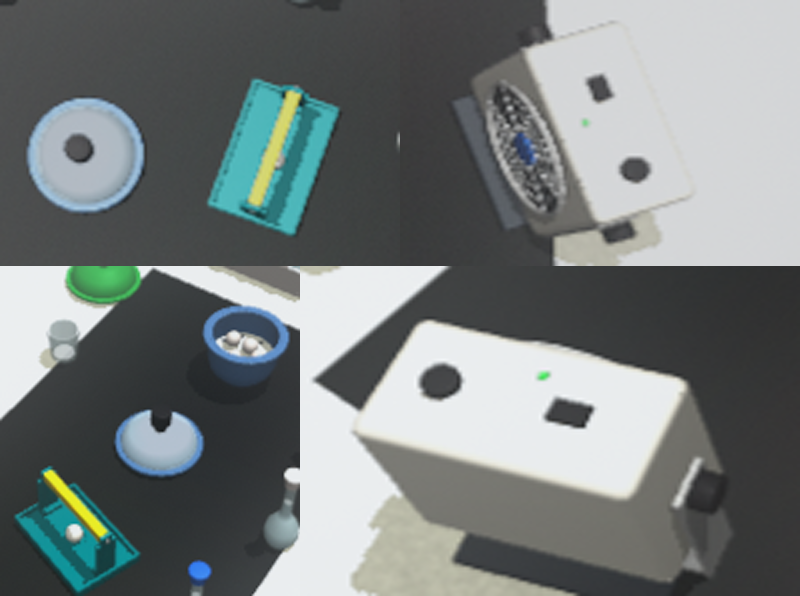

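```bash
cat >> h.py <<'E'
from scipy.spatial.transform import Rotation as R
np.set_printoptions(precision=4,suppress=True)
def to(p,yaw,step=36.,st=None):
    """Remaining motion to TCP p, tool down, tool-x at yaw deg (mod 180)"""
    s=st or manip.sense();r=R.from_quat(s["tool_rot"])
    g=R.from_matrix(np.array([[np.cos(a:=np.radians(yaw)),np.sin(a),0],[np.sin(a),-np.cos(a),0],[0,0,-1]]))
    if np.cos((r.inv()*g).as_rotvec()[2])<0: g=g*R.from_rotvec([0,0,np.pi])
    d=r.inv().apply(np.asarray(p)-s["tcp_pos"])*1000;v=np.degrees((r.inv()*g).as_rotvec())
    n=int(max(np.ceil(np.linalg.norm(d)/step),np.ceil(np.linalg.norm(v)/6.5),1))
    print("t",round(s["t"],2),"tcp",s["tcp_pos"],"F",s["force"],"gap",round(s["finger_gap"]*85.4,1),"\n total mm",d.round(1),"deg",v.round(2),"rows",n,"each",(d/n).round(1),(v/n).round(2), "goal-frame mm",(g.inv().apply(np.asarray(p)-s["tcp_pos"])*1000).round(1))
E
python3 - <<'E'
from h import *
S=cv2.imread("pics/scene0.png")[:,:,::-1];T=cv2.imread("pics/top0.png")[:,:,::-1]
# yellow bars in top
for a,c,k in blobs(T,(22,70,120),(36,255,255),40):
    r=cv2.minAreaRect(k);print("yel",a,np.round(c,1),np.round(r[0],1),np.round(r[1],1),r[2],plane("top",r[0],.088))
    b=cv2.boxPoints(r); m=sorted([( (b[i]+b[(i+1)%4])/2) for i in range(4)],key=lambda q:-np.linalg.norm(q-np.array(r[0])))[:2]
    e=[plane("top",q,.088) for q in m];print("  ends",e,np.degrees(np.arctan2(*(e[0]-e[1])[[1,0]])),np.linalg.norm(e[0]-e[1]))
for a,c,k in blobs(S,(25,100,120),(34,255,255),100):
    r=cv2.minAreaRect(k);b=cv2.boxPoints(r); m=sorted([( (b[i]+b[(i+1)%4])/2) for i in range(4)],key=lambda q:-np.linalg.norm(q-np.array(r[0])))[:2]
    e=[plane("scene",q,.085) for q in m];print("S bar",np.round(r[0],1),(e[0]+e[1])/2,np.degrees(np.arctan2(*(e[0]-e[1])[[1,0]])),np.linalg.norm(e[0]-e[1]))
# tray in top: teal+yellow hull
k=[b for b in blobs(T,(78,80,60),(96,255,255),300)][0][2];r=cv2.minAreaRect(k)
print("tray rect top",r,plane("top",r[0],.016))
# ball in scene
for a,c,k in blobs(S[205:260,295:355],(0,0,170),(179,70,255),10): p=(c[0]+295,c[1]+205);print("ball",a,np.round(p,1),plane("scene",p,.0175))
# bowl: predicted rim extents vs mask
th=np.linspace(0,6.283,90)
for n,im in(("scene",S),("top",T)):
    B=[b for b in blobs(im,(98,60,60),(118,255,255),1000) if b[0]<1600 and np.linalg.norm(np.array(b[1])-((407,139) if n=="scene" else (182,177)))<15][0][2].reshape(-1,2)
    for P in((.5462,.3438),(.549,.340)):
        q=np.array([proj(n,(P[0]+.064*np.cos(t),P[1]+.064*np.sin(t),.078)) for t in th]);print(n,P,"pred",q.min(0),q.max(0),"mask",B.min(0),B.max(0)+0)
# lid knob
for n,im in(("scene",S),("top",T)):
    x,y=map(int,proj(n,(.525,.139,.064)));w=im[y-12:y+13,x-12:x+13].max(2);m=(w<75).astype(np.uint8);mm=cv2.moments(m,True)
    k=(x-12+mm["m10"]/mm["m00"],y-12+mm["m01"]/mm["m00"]);print("knob",n,k,m.sum());
    if n=="scene":ks=k
    else: print(tri(ks,k))
# ioniser
c=np.array([(477.5,153.6),(506.6,142.4),(527.9,199.3),(499.1,210.8)]);d=np.array([(165,308.7),(146,344),(221,367),(238.6,328)])
for n,v in(("top",c),("scene",d)):
    P=np.array([plane(n,q,.21) for q in v]);print(n,P,"mean",P.mean(0),[np.linalg.norm(P[i]-P[(i+1)%4]) for i in range(4)])
to((.525,.139,.2),0)
E
```

```text
yel 160.5 [327.7 184.9] [327.6 185.4] [ 5.1 44. ] 19.29004669189453 [ 0.5232 -0.0694  0.088 ]
  ends [array([ 0.5821, -0.0897,  0.088 ]), array([ 0.4647, -0.0492,  0.088 ])] -19.07226316396264 0.1242124304930803
yel 185.0 [419.5 123.2] [419.2 123.6] [ 5.3 43.6] 56.689369201660156 [ 0.7005 -0.329   0.088 ]
  ends [array([ 0.7353, -0.3814,  0.088 ]), array([ 0.6659, -0.277 ,  0.088 ])] -56.36828021507696 0.12535896137742727
S bar [320.7 334. ] [ 0.7002 -0.3276  0.085 ] 123.59314462612592 0.12437639867603699
S bar [322.2 218.3] [ 0.5211 -0.0681  0.085 ] 160.30878970503633 0.12463241455485238
tray rect top ((327.4539794921875, 187.6834259033203), (35.264461517333984, 53.592952728271484), 19.79887580871582) [ 0.5253 -0.0697  0.016 ]
ball 33.5 [321.9 232.2] [ 0.5184 -0.0657  0.0175]
scene (0.5462, 0.3438) pred [385.9609 119.3848] [428.9047 148.4181] mask [386 120] [429 159]
scene (0.549, 0.34) pred [386.1291 120.3988] [429.1627 149.5518] mask [386 120] [429 159]
top (0.5462, 0.3438) pred [159.0649 155.0923] [204.2478 199.882 ] mask [159 155] [204 200]
top (0.549, 0.34) pred [160.4395 154.1
[... 279 characters left out ...]
85  0.21  ]
 [ 0.4438 -0.5042  0.21  ]] mean [ 0.5322 -0.5163  0.21  ] [np.float64(0.0812526070044678), np.float64(0.1552107379332948), np.float64(0.07991362182518277), np.float64(0.15581435742336835)]
scene [[ 0.4525 -0.5072  0.21  ]
 [ 0.4772 -0.5789  0.21  ]
 [ 0.6236 -0.5307  0.21  ]
 [ 0.5997 -0.455   0.21  ]] mean [ 0.5382 -0.518   0.21  ] [np.float64(0.0758049596261739), np.float64(0.15418116191998785), np.float64(0.07940024813337294), np.float64(0.15619643163187932)]
t 0.1 tcp [ 0.271  -0.5625  0.2304] F [ 0.2564 -0.4237 -0.4058] gap 85.4 
 total mm [ 533.1 -521.8   31.7] deg [-0.12  0.   25.71] rows 21 each [ 25.4 -24.8   1.5] [-0.01  0.    1.22] goal-frame mm [ 254.  -701.5   30.4]
```

{"fn": "send_rows", "kwargs": {
  "motion": [
    {"gripper":85,"travel":[0,0,0],"rotation":[0,0,6.43]},
    {"gripper":85,"travel":[0,0,0],"rotation":[0,0,6.43]},
    {"gripper":85,"travel":[0,0,0],"rotation":[0,0,6.43]},
    {"gripper":85,"travel":[0,0,0],"rotation":[0,0,6.42]},
    {"gripper":85,"travel":[12.7,-35,0],"rotation":[0,0,0]},
    {"gripper":85,"travel":[12.7,-35,0],"rotation":[0,0,0]},
    {"gripper":85,"travel":[12.7,-35,0],"rotation":[0,0,0]},
    {"gripper":85,"travel":[12.7,-35,0],"rotation":[0,0,0]},
    {"gripper":85,"travel":[12.7,-35,0],"rotation":[0,0,0]},
    {"gripper":85,"travel":[12.7,-35,0],"rotation":[0,0,0]},
    {"gripper":85,"travel":[12.7,-35,0],"rotation":[0,0,0]},
    {"gripper":85,"travel":[12.7,-35,0],"rotation":[0,0,0]}
  ],
  "newtons": 40
}}

```text
t: 1.1
tcp_pos: [0.3728, -0.2811, 0.2311]
tool_rot: [1.0, -0.0, -0.0, -0.0]
force: [1.0, 0.4, -0.2]
finger_gap: 0.994
```

{"fn": "send_rows", "kwargs": {
  "motion": [
    {"gripper":85,"travel":[12.7,-35,0],"rotation":[0,0,0]},
    {"gripper":85,"travel":[12.7,-35,0],"rotation":[0,0,0]},
    {"gripper":85,"travel":[12.7,-35,0],"rotation":[0,0,0]},
    {"gripper":85,"travel":[12.7,-35,0],"rotation":[0,0,0]},
    {"gripper":85,"travel":[12.7,-35,0],"rotation":[0,0,0]},
    {"gripper":85,"travel":[12.7,-35,0],"rotation":[0,0,0]},
    {"gripper":85,"travel":[12.7,-35,0],"rotation":[0,0,0]},
    {"gripper":85,"travel":[12.7,-35,0],"rotation":[0,0,0]},
    {"gripper":85,"travel":[12.7,-35,0],"rotation":[0,0,0]},
    {"gripper":85,"travel":[12.7,-35,0],"rotation":[0,0,0]},
    {"gripper":85,"travel":[12.7,-35,10],"rotation":[0,0,0]},
    {"gripper":85,"travel":[12.7,-35,20],"rotation":[0,0,0]}
  ]
}}

```text
t: 2.1
tcp_pos: [0.527, 0.1386, 0.2031]
tool_rot: [1.0, 0.0, 0.003, -0.0]
force: [1.0, 0.3, 0.2]
finger_gap: 0.997
```

```bash
python3 - <<'E'
from h import *
to((.525,.139,.11),0)
print("knob@.064 top",plane("top",(254.25,185.6),.07),"scene",plane("scene",(365.5,176),.068))
print("grille@.13",plane("top",(477.2,185.1),.13))
for n in("scene","top"):
    im=manip.snapshot(n);cv2.imwrite(f"pics/{n}1.png",im[:,:,::-1])
S=cv2.imread("pics/scene1.png");T=cv2.imread("pics/top1.png")
cv2.imwrite("pics/crop2.png",np.hstack([cv2.resize(S[100:250,285:435],(400,400)),cv2.resize(T[110:260,180:330],(400,400))]))
E
```

```text
t 2.1 tcp [0.527  0.1386 0.2031] F [1.043  0.3088 0.2275] gap 85.1 
 total mm [-2.5 -0.4 93.1] deg [-0.01 -0.32  0.03] rows 3 each [-0.8 -0.1 31. ] [-0.   -0.11  0.01] goal-frame mm [-2.  -0.4 93.1]
knob@.064 top [0.5243 0.1389 0.07  ] scene [0.5294 0.1337 0.068 ]
grille@.13 [ 0.5196 -0.4755  0.13  ]
```

View pics/crop2.png

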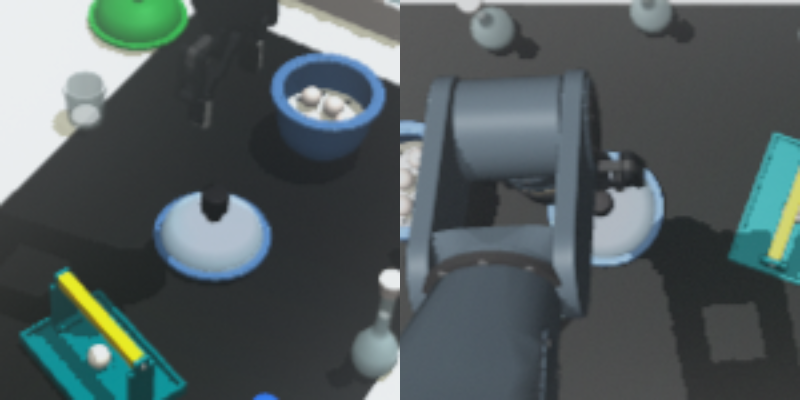

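The scene crop shows the open gripper above the lid's knob at crop (213,203), with the real clear-domed blue lid and the teal tray. The green lid is elsewhere. Going down.

{"fn": "send_rows", "kwargs": {
  "motion": [
    {"gripper":85,"travel":[-1.5,0,30],"rotation":[0,0,0]},
    {"gripper":85,"travel":[0,0,30],"rotation":[0,0,0]},
    {"gripper":85,"travel":[0,0,30],"rotation":[0,0,0]},
    {"gripper":85,"travel":[0,0,25],"rotation":[0,0,0]},
    {"gripper":85,"travel":[0,0,20],"rotation":[0,0,0]},
    {"gripper":85,"travel":[0,0,12],"rotation":[0,0,0]},
    {"gripper":85,"travel":[0,0,6],"rotation":[0,0,0]},
    {"gripper":85,"travel":[0,0,0],"rotation":[0,0,0]},
    {"gripper":85,"travel":[0,0,0],"rotation":[0,0,0]}
  ]
}}

```text
t: 2.95
tcp_pos: [0.5236, 0.136, 0.0489]
tool_rot: [1.0, -0.0, -0.0, 0.0]
force: [0.3, 0.6, -1.5]
finger_gap: 0.991
```

```bash
python3 - <<'E'
from h import *
to((.525,.1385,.047),0)
for n in("scene",):
    im=manip.snapshot(n)
    cv2.imwrite("pics/crop3.png",cv2.resize(im[120:240,300:430],(780,600))[:,:,::-1].copy()[60:560])
E
```

```text
t 2.95 tcp [0.5236 0.136  0.0489] F [ 0.3238  0.5819 -1.5197] gap 84.6 
 total mm [ 1.4 -2.5  1.9] deg [ 0.01  0.   -0.02] rows 1 each [ 1.4 -2.5  1.9] [ 0.01  0.   -0.02] goal-frame mm [ 1.4 -2.5  1.9]
```

View pics/crop3.png

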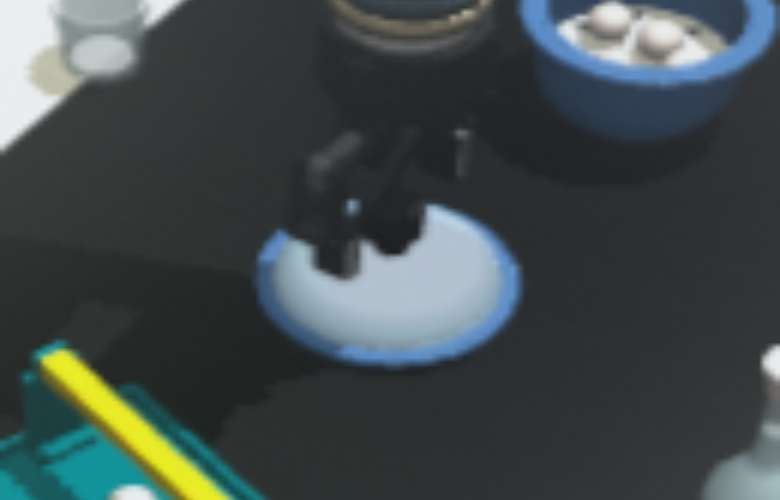

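{"fn": "send_rows", "kwargs": {
  "motion": [
    {"gripper":85,"travel":[1.4,-2.5,1],"rotation":[0,0,0]},
    {"gripper":20,"travel":[0,0,0],"rotation":[0,0,0]},
    {"gripper":20,"travel":[0,0,0],"rotation":[0,0,0]},
    {"gripper":20,"travel":[0,0,0],"rotation":[0,0,0]},
    {"gripper":20,"travel":[0,0,0],"rotation":[0,0,0]},
    {"gripper":20,"travel":[0,0,0],"rotation":[0,0,0]},
    {"gripper":20,"travel":[0,0,0],"rotation":[0,0,0]},
    {"gripper":20,"travel":[0,0,0],"rotation":[0,0,0]},
    {"gripper":20,"travel":[0,0,0],"rotation":[0,0,0]},
    {"gripper":20,"travel":[0,0,0],"rotation":[0,0,0]}
  ],
  "newtons": 50
}}

```text
t: 3.83
tcp_pos: [0.525, 0.1389, 0.048]
tool_rot: [1.0, 0.0, 0.0, 0.0]
force: [-0.0, -0.3, 5.2]
finger_gap: 0.334
```

{"fn": "send_rows", "kwargs": {
  "motion": [
    {"gripper":20,"travel":[0,0,0],"rotation":[0,0,0]},
    {"gripper":20,"travel":[0,0,-5],"rotation":[0,0,0]},
    {"gripper":20,"travel":[0,0,-10],"rotation":[0,0,0]},
    {"gripper":20,"travel":[0,0,-20],"rotation":[0,0,0]},
    {"gripper":20,"travel":[0,0,-20],"rotation":[0,0,0]},
    {"gripper":20,"travel":[0,0,-25],"rotation":[0,0,0]},
    {"gripper":20,"travel":[0,0,-25],"rotation":[0,0,0]},
    {"gripper":20,"travel":[0,0,-20],"rotation":[0,0,0]},
    {"gripper":20,"travel":[0,0,-10],"rotation":[0,0,0]},
    {"gripper":20,"travel":[0,0,0],"rotation":[0,0,0]}
  ]
}}

```text
t: 4.67
tcp_pos: [0.5262, 0.1391, 0.185]
tool_rot: [1.0, 0.0, 0.003, -0.0]
force: [0.5, 0.8, -3.6]
finger_gap: 0.334
```

```bash
python3 - <<'E'
from h import *
to((.547,.342,.17),0)
S=manip.snapshot("scene");T=manip.snapshot("top")
z=manip.sense()["tcp_pos"][2]
for n,im in(("scene",S),("top",T)):
    for a,c,k in blobs(im,(98,60,60),(118,255,255),100):
        e=cv2.fitEllipse(cv2.convexHull(k))
        if 150<c[0]<440 and 80<c[1]<250: print(n,a,e, "flange est", plane(n,e[0],z-.039))
cv2.imwrite("pics/crop4.png",np.hstack([cv2.resize(S[80:230,300:450],(400,400)),cv2.resize(T[110:260,150:300],(400,400))])[:,:,::-1])
E
```

```text
t 4.67 tcp [0.5262 0.1391 0.185 ] F [ 0.5171  0.7955 -3.6003] gap 28.5 
 total mm [  20.8 -202.9   15.2] deg [-0.02 -0.29  0.01] rows 6 each [  3.5 -33.8   2.5] [-0.   -0.05  0.  ] goal-frame mm [  20.8 -202.9   15. ]
scene 1618.5 ((386.4366455078125, 145.94680786132812), (46.04740524291992, 89.25591278076172), 71.42670440673828) flange est [0.5509 0.2006 0.1432]
top 173.0 ((257.9088134765625, 182.4576416015625), (31.961816787719727, 43.64837646484375), 5.747276306152344) flange est [0.5237 0.119  0.1432]
top 507.0 ((181.41690063476562, 177.3589324951172), (44.76470184326172, 45.75032424926758), 57.63068771362305) flange est [0.5371 0.3258 0.1432]
top 164.5 ((237.74612426757812, 53.79287338256836), (45.50846862792969, 105.3782730102539), 160.09751892089844) flange est [0.8823 0.1802 0.1432]
```

View pics/crop4.png

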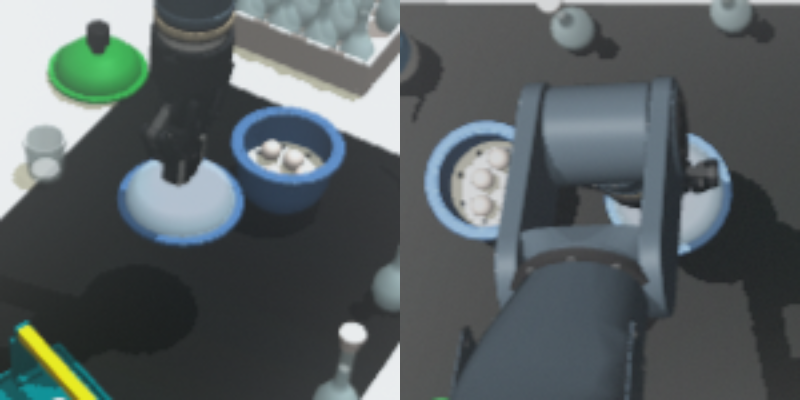

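The lid is held level by the knob and clears the bowl. Its displacement to the mouth is about (+21, +204) mm.

{"fn": "send_rows", "kwargs": {
  "motion": [
    {"gripper":20,"travel":[2,-15,0],"rotation":[0,0,0]},
    {"gripper":20,"travel":[3,-30,0],"rotation":[0,0,0]},
    {"gripper":20,"travel":[3.3,-32,0],"rotation":[0,0,0]},
    {"gripper":20,"travel":[3.3,-32,0],"rotation":[0,0,0]},
    {"gripper":20,"travel":[3.3,-32,0],"rotation":[0,0,0]},
    {"gripper":20,"travel":[3.2,-32,0],"rotation":[0,0,0]},
    {"gripper":20,"travel":[2,-21,0],"rotation":[0,0,0]},
    {"gripper":20,"travel":[1,-10,0],"rotation":[0,0,0]},
    {"gripper":20,"travel":[0,0,20],"rotation":[0,0,0]},
    {"gripper":20,"travel":[0,0,15],"rotation":[0,0,0]},
    {"gripper":20,"travel":[0,0,5],"rotation":[0,0,0]},
    {"gripper":20,"travel":[0,0,0],"rotation":[0,0,0]}
  ]
}}

```text
t: 5.77
tcp_pos: [0.5437, 0.3414, 0.1393]
tool_rot: [1.0, -0.0, -0.003, 0.002]
force: [-0.2, 0.9, -1.7]
finger_gap: 0.334
```

```bash
python3 - <<'E'
from h import *
to((.5463,.3431,.12),0)
S=manip.snapshot("scene");T=manip.snapshot("top")
cv2.imwrite("pics/crop5.png",np.hstack([cv2.resize(S[70:190,340:460],(400,400)),cv2.resize(T[110:230,120:240],(400,400))])[:,:,::-1])
z=manip.sense()["tcp_pos"];th=np.linspace(0,6.283,90)
for n,im in(("scene",S),("top",T)):
    q=np.array([proj(n,(z[0]+.064*np.cos(t),z[1]+.064*np.sin(t),z[2]-.039)) for t in th])
    m=max([b for b in blobs(im,(98,50,60),(118,255,255),30) if 120<b[1][0]<450 and 100<b[1][1]<230],key=lambda b:b[0])[2].reshape(-1,2)
    print(n,"pred",q.min(0),q.max(0),"mask",m.min(0),m.max(0))
E
```

```text
t 5.77 tcp [0.5437 0.3414 0.1393] F [-0.1667  0.8554 -1.6701] gap 28.5 
 total mm [ 2.7 -1.8 19.2] deg [ 0.18  0.4  -0.02] rows 1 each [ 2.7 -1.8 19.2] [ 0.18  0.4  -0.02] goal-frame mm [ 2.6 -1.7 19.3]
scene pred [386.3036 113.3585] [429.8296 142.4439] mask [385 115] [429 159]
top pred [156.6822 153.5517] [202.6805 199.1393] mask [124 139] [161 191]
```

View pics/crop5.png

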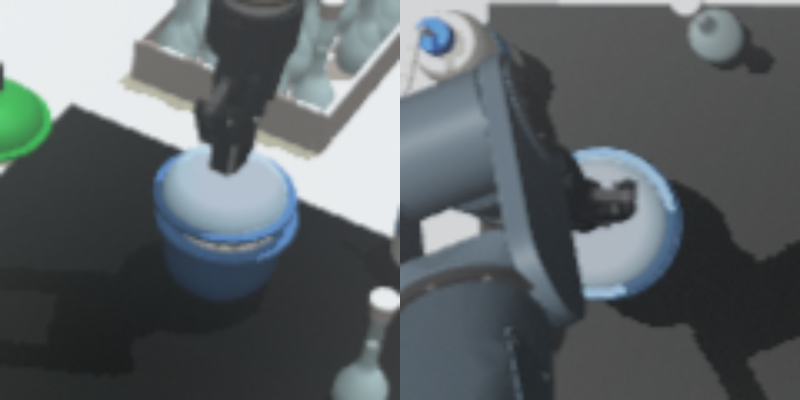

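{"fn": "send_rows", "kwargs": {
  "motion": [
    {"gripper":20,"travel":[0,0,0],"rotation":[0,0,0]},
    {"gripper":20,"travel":[0,0,0],"rotation":[0,0,0]},
    {"gripper":20,"travel":[0,0,0],"rotation":[0,0,0]},
    {"gripper":20,"travel":[0,0,0],"rotation":[0,0,0]}
  ]
}}

```text
t: 6.2
tcp_pos: [0.5463, 0.343, 0.1434]
tool_rot: [1.0, -0.0, 0.001, -0.0]
force: [-0.2, 0.0, -2.5]
finger_gap: 0.336
```

```bash
python3 - <<'E'
from h import *
to((.5463,.3431,.128),0)
E
```

```text
t 6.2 tcp [0.5463 0.343  0.1434] F [-0.1982  0.0225 -2.4553] gap 28.7 
 total mm [-0.  -0.1 15.4] deg [-0.03 -0.07 -0.01] rows 1 each [-0.  -0.1 15.4] [-0.03 -0.07 -0.01] goal-frame mm [-0.  -0.1 15.4]
```

{"fn": "send_rows", "kwargs": {
  "motion": [
    {"gripper":20,"travel":[0,0,6],"rotation":[0,0,0]},
    {"gripper":20,"travel":[0,0,6],"rotation":[0,0,0]},
    {"gripper":20,"travel":[0,0,3],"rotation":[0,0,0]},
    {"gripper":20,"travel":[0,0,1],"rotation":[0,0,0]},
    {"gripper":20,"travel":[0,0,1],"rotation":[0,0,0]},
    {"gripper":20,"travel":[0,0,1],"rotation":[0,0,0]},
    {"gripper":20,"travel":[0,0,1],"rotation":[0,0,0]},
    {"gripper":20,"travel":[0,0,0],"rotation":[0,0,0]},
    {"gripper":20,"travel":[0,0,0],"rotation":[0,0,0]},
    {"gripper":20,"travel":[0,0,0],"rotation":[0,0,0]}
  ]
}}

```text
t: 7.03
tcp_pos: [0.5461, 0.343, 0.1238]
tool_rot: [1.0, 0.0, 0.0, -0.0]
force: [-0.1, 0.5, -3.3]
finger_gap: 0.334
```

{"fn": "send_rows", "kwargs": {
  "motion": [
    {"gripper":20,"travel":[0,0,1],"rotation":[0,0,0]},
    {"gripper":20,"travel":[0,0,1],"rotation":[0,0,0]},
    {"gripper":20,"travel":[0,0,1],"rotation":[0,0,0]},
    {"gripper":20,"travel":[0,0,1],"rotation":[0,0,0]},
    {"gripper":20,"travel":[0,0,0],"rotation":[0,0,0]},
    {"gripper":20,"travel":[0,0,0],"rotation":[0,0,0]},
    {"gripper":20,"travel":[0,0,0],"rotation":[0,0,0]}
  ]
}}

```text
t: 7.62
tcp_pos: [0.5459, 0.343, 0.1201]
tool_rot: [1.0, 0.0, 0.0, -0.0]
force: [-1.7, -0.8, 2.1]
finger_gap: 0.333
```

{"fn": "send_rows", "kwargs": {
  "motion": [
    {"gripper":20,"travel":[0,0,0.7],"rotation":[0,0,0]},
    {"gripper":20,"travel":[0,0,0],"rotation":[0,0,0]},
    {"gripper":20,"travel":[0,0,0],"rotation":[0,0,0]},
    {"gripper":20,"travel":[0,0,0],"rotation":[0,0,0]}
  ]
}}

```text
t: 7.95
tcp_pos: [0.5459, 0.343, 0.12]
tool_rot: [1.0, 0.0, 0.0, -0.0]
force: [-2.6, -2.4, 6.0]
finger_gap: 0.329
```

```bash
python3 - <<'E'
from h import *
to((.5463,.3431,.12),0);print(manip.sense()["ft_torque"])
E
```

```text
t 7.95 tcp [0.5459 0.343  0.12  ] F [-2.6318 -2.4371  6.0103] gap 28.1 
 total mm [ 0.4 -0.1  0. ] deg [-0.   -0.02  0.01] rows 1 each [ 0.4 -0.1  0. ] [-0.   -0.02  0.01] goal-frame mm [ 0.4 -0.1  0. ]
[-0.2722  0.4322  0.0089]
```

{"fn": "send_rows", "kwargs": {
  "motion": [
    {"gripper":32,"travel":[0,0,-0.7],"rotation":[0,0,0]},
    {"gripper":40,"travel":[0,0,0],"rotation":[0,0,0]},
    {"gripper":60,"travel":[0,0,0],"rotation":[0,0,0]},
    {"gripper":70,"travel":[0,0,0],"rotation":[0,0,0]},
    {"gripper":70,"travel":[0,0,0],"rotation":[0,0,0]},
    {"gripper":70,"travel":[0,0,0],"rotation":[0,0,0]},
    {"gripper":70,"travel":[0,0,-10],"rotation":[0,0,0]},
    {"gripper":70,"travel":[0,0,-20],"rotation":[0,0,0]},
    {"gripper":70,"travel":[0,0,-25],"rotation":[0,0,0]},
    {"gripper":70,"travel":[0,0,-25],"rotation":[0,0,0]},
    {"gripper":70,"travel":[0,0,-15],"rotation":[0,0,0]},
    {"gripper":70,"travel":[0,0,0],"rotation":[0,0,0]}
  ]
}}

```text
t: 8.95
tcp_pos: [0.5485, 0.3441, 0.2197]
tool_rot: [1.0, 0.0, 0.004, -0.002]
force: [0.1, 0.5, 0.4]
finger_gap: 0.822
```

```bash
python3 - <<'E'
from h import *
to((.522,-.069,.18),-19.3)
E
```

```text
t 8.95 tcp [0.5485 0.3441 0.2197] F [0.0894 0.4591 0.3581] gap 70.2 
 total mm [-26.9 413.3  38. ] deg [-0.29 -0.47 19.31] rows 12 each [-2.2 34.4  3.2] [-0.02 -0.04  1.61] goal-frame mm [111.5 398.7  39.7]
```

{"fn": "send_rows", "kwargs": {
  "motion": [
    {"gripper":70,"travel":[-2,34.3,0],"rotation":[0,0,0]},
    {"gripper":70,"travel":[-2,34.3,0],"rotation":[0,0,0]},
    {"gripper":70,"travel":[-2,34.3,0],"rotation":[0,0,0]},
    {"gripper":70,"travel":[-2,34.3,0],"rotation":[0,0,0]},
    {"gripper":70,"travel":[-2,34.3,0],"rotation":[0,0,0]},
    {"gripper":70,"travel":[-2,34.3,0],"rotation":[0,0,0]},
    {"gripper":70,"travel":[-2,34.3,0],"rotation":[0,0,0]},
    {"gripper":70,"travel":[-2,34.3,0],"rotation":[0,0,0]},
    {"gripper":70,"travel":[-2,34.3,0],"rotation":[0,0,0]},
    {"gripper":70,"travel":[-2,34.3,0],"rotation":[0,0,0]},
    {"gripper":70,"travel":[-2,34.3,0],"rotation":[0,0,0]},
    {"gripper":70,"travel":[-2,34.3,0],"rotation":[0,0,0]}
  ]
}}

```text
t: 9.95
tcp_pos: [0.5211, -0.0701, 0.214]
tool_rot: [1.0, 0.0, -0.001, -0.0]
force: [0.5, 0.1, -0.9]
finger_gap: 0.821
```

{"fn": "send_rows", "kwargs": {
  "motion": [
    {"gripper":70,"travel":[0,0,10],"rotation":[0,0,6.43]},
    {"gripper":70,"travel":[0,0,15],"rotation":[0,0,6.43]},
    {"gripper":70,"travel":[0,0,15],"rotation":[0,0,6.43]},
    {"gripper":70,"travel":[0,0,10],"rotation":[0,0,0]},
    {"gripper":70,"travel":[0,0,0],"rotation":[0,0,0]},
    {"gripper":70,"travel":[0,0,0],"rotation":[0,0,0]},
    {"gripper":70,"travel":[0,0,0],"rotation":[0,0,0]},
    {"gripper":70,"travel":[0,0,0],"rotation":[0,0,0]}
  ]
}}

```text
t: 10.62
tcp_pos: [0.5226, -0.0686, 0.1653]
tool_rot: [0.986, -0.167, 0.001, 0.0]
force: [-0.9, -0.1, -0.3]
finger_gap: 0.816
```

```bash
python3 - <<'E'
from h import *
to((.522,-.069,.063),-19.3)
S=manip.snapshot("scene");T=manip.snapshot("top")
cv2.imwrite("pics/crop6.png",np.hstack([cv2.resize(S[90:260,275:445],(400,400)),cv2.resize(T[120:240,150:270],(400,400))])[:,:,::-1])
for a,c,k in blobs(S,(25,100,120),(34,255,255),60):
    r=cv2.minAreaRect(k);b=cv2.boxPoints(r); m=sorted([( (b[i]+b[(i+1)%4])/2) for i in range(4)],key=lambda q:-np.linalg.norm(q-np.array(r[0])))[:2]
    e=[plane("scene",q,.085) for q in m];print("S bar",np.round(r[0],1),(e[0]+e[1])/2,np.degrees(np.arctan2(*(e[0]-e[1])[[1,0]])),np.linalg.norm(e[0]-e[1]))
th=np.linspace(0,6.283,90);z=(.5463,.3435)
for n,im in(("scene",S),("top",T)):
    for hgt in(.082,.088):
        q=np.array([proj(n,(z[0]+.064*np.cos(t),z[1]+.064*np.sin(t),hgt)) for t in th]);print(n,"pred",hgt,q.min(0),q.max(0))
    m=[b for b in blobs(im,(98,50,60),(118,255,255),30) if (160<b[1][0]<200 if n=="top" else 385<b[1][0]<430) and 100<b[1][1]<230]
    for b in m: print(n,b[0],b[2].reshape(-1,2).min(0),b[2].reshape(-1,2).max(0))
E
```

```text
t 10.62 tcp [ 0.5226 -0.0686  0.1653] F [-0.9181 -0.1301 -0.322 ] gap 69.7 
 total mm [ -0.6   0.6 102.3] deg [ 0.   -0.09  0.11] rows 3 each [-0.2  0.2 34.1] [ 0.   -0.03  0.04] goal-frame mm [ -0.4   0.6 102.3]
S bar [320.7 334. ] [ 0.7002 -0.3276  0.085 ] 123.59314462612592 0.12437639867603699
S bar [322.7 218.8] [ 0.5233 -0.0689  0.085 ] 160.30882654553696 0.11995931449095783
scene pred 0.082 [386.0504 118.4596] [429.0888 147.5049]
scene pred 0.088 [386.2178 116.9662] [429.3906 146.0178]
scene 749.0 [386 119] [429 159]
top pred 0.082 [158.7093 154.7973] [204.02   199.7116]
top pred 0.088 [158.0103 154.4038] [203.5146 199.5073]
top 1611.5 [158 155] [204 200]
```

View pics/crop6.png

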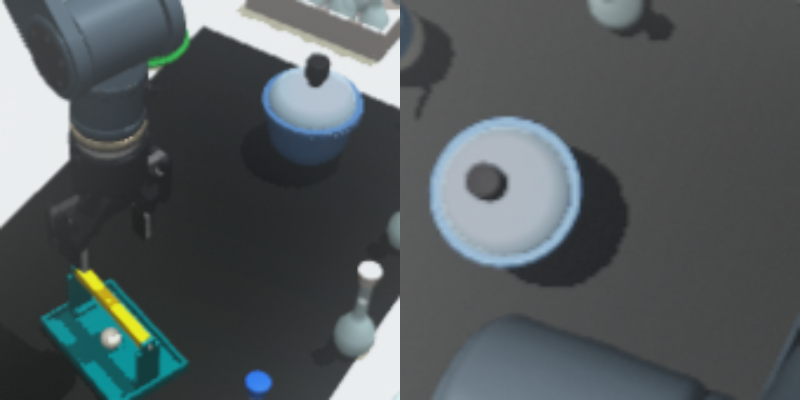

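The lid sits home and concentric: the flange rim measures at about 82 mm height, centred on the bowl. The gripper is above the teal tray's bar at crop (115,300), with the ball in its pocket. Going down.

{"fn": "send_rows", "kwargs": {
  "motion": [
    {"gripper":60,"travel":[0,0,15],"rotation":[0,0,0]},
    {"gripper":60,"travel":[0,0,25],"rotation":[0,0,0]},
    {"gripper":60,"travel":[0,0,25],"rotation":[0,0,0]},
    {"gripper":60,"travel":[0,0,18],"rotation":[0,0,0]},
    {"gripper":60,"travel":[0,0,10],"rotation":[0,0,0]},
    {"gripper":60,"travel":[0,0,6],"rotation":[0,0,0]},
    {"gripper":40,"travel":[0,0,1],"rotation":[0,0,0]},
    {"gripper":40,"travel":[0,0,0],"rotation":[0,0,0]},
    {"gripper":40,"travel":[0,0,0],"rotation":[0,0,0]},
    {"gripper":30,"travel":[0,0,0],"rotation":[0,0,0]},
    {"gripper":30,"travel":[0,0,0],"rotation":[0,0,0]}
  ],
  "newtons": 25
}}

```text
t: 11.63
tcp_pos: [0.5226, -0.0688, 0.0655]
tool_rot: [0.986, -0.167, 0.001, 0.0]
force: [0.2, 0.1, 0.3]
finger_gap: 0.353
```

```bash
python3 - <<'E'
from h import *
to((.522,-.069,.063),-19.3)
S=manip.snapshot("scene")
cv2.imwrite("pics/crop7.png",cv2.resize(S[190:270,275:380],(787,600))[:,:,::-1])
E
```

```text
t 11.63 tcp [ 0.5226 -0.0688  0.0655] F [0.1592 0.0634 0.3459] gap 30.2 
 total mm [-0.5  0.4  2.5] deg [ 0.   -0.11  0.02] rows 1 each [-0.5  0.4  2.5] [ 0.   -0.11  0.02] goal-frame mm [-0.5  0.4  2.5]
```

View pics/crop7.png

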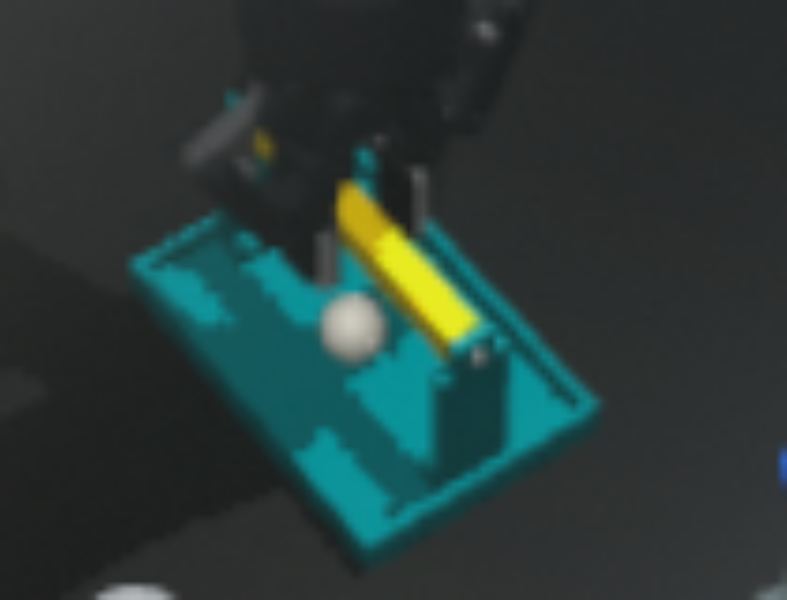

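The bar lies between the pads and the ball is in its pocket. Closing slowly, then lifting gently.

{"fn": "send_rows", "kwargs": {
  "motion": [
    {"gripper":24,"travel":[-0.4,0.4,1.5],"rotation":[0,0,0]},
    {"gripper":20,"travel":[0,0,0],"rotation":[0,0,0]},
    {"gripper":18,"travel":[0,0,0],"rotation":[0,0,0]},
    {"gripper":16.5,"travel":[0,0,0],"rotation":[0,0,0]},
    {"gripper":15.5,"travel":[0,0,0],"rotation":[0,0,0]},
    {"gripper":14.5,"travel":[0,0,0],"rotation":[0,0,0]},
    {"gripper":13.5,"travel":[0,0,0],"rotation":[0,0,0]},
    {"gripper":12,"travel":[0,0,0],"rotation":[0,0,0]},
    {"gripper":8,"travel":[0,0,0],"rotation":[0,0,0]},
    {"gripper":5,"travel":[0,0,0],"rotation":[0,0,0]}
  ],
  "newtons": 25
}}

```text
t: 12.52
tcp_pos: [0.5215, -0.0689, 0.0631]
tool_rot: [0.986, -0.167, 0.0, 0.0]
force: [0.9, -0.6, 0.7]
finger_gap: 0.153
```

{"fn": "send_rows", "kwargs": {
  "motion": [
    {"gripper":5,"travel":[0,0,0],"rotation":[0,0,0]},
    {"gripper":5,"travel":[0,0,0],"rotation":[0,0,0]},
    {"gripper":5,"travel":[0,0,0],"rotation":[0,0,0]},
    {"gripper":5,"travel":[0,0,0],"rotation":[0,0,0]}
  ],
  "newtons": 60
}}

```text
t: 12.85
tcp_pos: [0.5216, -0.0689, 0.0632]
tool_rot: [0.986, -0.168, 0.0, 0.0]
force: [-0.0, 0.2, 2.3]
finger_gap: 0.146
```

{"fn": "send_rows", "kwargs": {
  "motion": [
    {"gripper":5,"travel":[0,0,-1],"rotation":[0,0,0]},
    {"gripper":5,"travel":[0,0,-2],"rotation":[0,0,0]},
    {"gripper":5,"travel":[0,0,-3],"rotation":[0,0,0]},
    {"gripper":5,"travel":[0,0,-4],"rotation":[0,0,0]},
    {"gripper":5,"travel":[0,0,-5],"rotation":[0,0,0]},
    {"gripper":5,"travel":[0,0,-5],"rotation":[0,0,0]},
    {"gripper":5,"travel":[0,0,-5],"rotation":[0,0,0]},
    {"gripper":5,"travel":[0,0,-4],"rotation":[0,0,0]},
    {"gripper":5,"travel":[0,0,-3],"rotation":[0,0,0]},
    {"gripper":5,"travel":[0,0,-2],"rotation":[0,0,0]},
    {"gripper":5,"travel":[0,0,-1],"rotation":[0,0,0]},
    {"gripper":5,"travel":[0,0,0],"rotation":[0,0,0]}
  ]
}}

```text
t: 13.85
tcp_pos: [0.5215, -0.0689, 0.0983]
tool_rot: [0.986, -0.167, 0.0, 0.0]
force: [0.1, 0.2, -2.6]
finger_gap: 0.149
```

```bash
python3 - <<'E'
from h import *
z=manip.sense()["tcp_pos"];to((z[0],z[1],.1755),-19.3)
S=manip.snapshot("scene")
cv2.imwrite("pics/crop8.png",cv2.resize(S[170:260,275:380],(700,600))[:,:,::-1])
E
```

```text
t 13.85 tcp [ 0.5215 -0.0689  0.0983] F [ 0.1127  0.1684 -2.5912] gap 12.7 
 total mm [  0.    0.  -77.2] deg [ 0.   -0.02  0.02] rows 3 each [  0.    0.  -25.7] [ 0.   -0.01  0.01] goal-frame mm [  0.    0.  -77.2]
```

View pics/crop8.png

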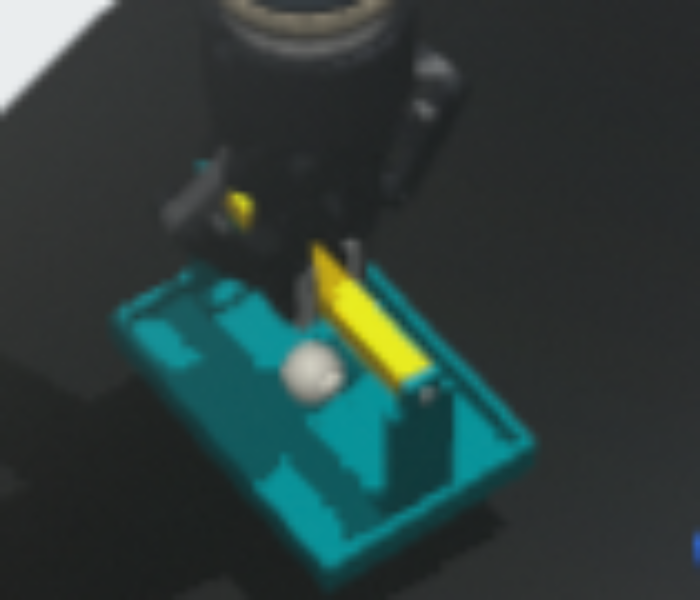

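The tray is lifted level, with the ball at crop (313,372) in its pocket. I'll finish the lift and refine the ioniser estimate.

{"fn": "send_rows", "kwargs": {
  "motion": [
    {"gripper":5,"travel":[0,0,-2],"rotation":[0,0,0]},
    {"gripper":5,"travel":[0,0,-4],"rotation":[0,0,0]},
    {"gripper":5,"travel":[0,0,-6],"rotation":[0,0,0]},
    {"gripper":5,"travel":[0,0,-8],"rotation":[0,0,0]},
    {"gripper":5,"travel":[0,0,-9],"rotation":[0,0,0]},
    {"gripper":5,"travel":[0,0,-9],"rotation":[0,0,0]},
    {"gripper":5,"travel":[0,0,-9],"rotation":[0,0,0]},
    {"gripper":5,"travel":[0,0,-9],"rotation":[0,0,0]},
    {"gripper":5,"travel":[0,0,-8],"rotation":[0,0,0]},
    {"gripper":5,"travel":[0,0,-6],"rotation":[0,0,0]},
    {"gripper":5,"travel":[0,0,-4],"rotation":[0,0,0]},
    {"gripper":5,"travel":[0,0,-3],"rotation":[0,0,0]}
  ]
}}

```text
t: 14.9
tcp_pos: [0.5215, -0.0689, 0.1757]
tool_rot: [0.986, -0.168, 0.0, 0.0]
force: [1.1, -0.0, -2.5]
finger_gap: 0.154
```

```bash
python3 - <<'E'
from h import *
T=cv2.imread("pics/top0.png");S=cv2.imread("pics/scene0.png")
for n,im,(x,y,w,h) in(("top",T,(440,125,110,110)),("scene",S,(135,295,125,90))):
    c=im[y:y+h,x:x+w];g=c.min(2)
    seed=(497-x,180-y) if n=="top" else (200-x,330-y)
    for tol in (3,5,):
        m=np.zeros((h+2,w+2),np.uint8);cv2.floodFill(c.copy(),m,seed,0,(tol,)*3,(tol,)*3,4|cv2.FLOODFILL_MASK_ONLY|(255<<8))
        k=max(cv2.findContours(m[1:-1,1:-1],cv2.RETR_EXTERNAL,cv2.CHAIN_APPROX_NONE)[0],key=cv2.contourArea)[:,0,:]
        P=np.array([plane(n,(q[0]+x,q[1]+y),.21)[:2] for q in k],np.float32);r=cv2.minAreaRect(P*1000)
        print(n,tol,len(k),cv2.contourArea(k),"rect",np.round(r[0],1),np.round(r[1],1),round(r[2],1))
a=np.radians(18.8);u=np.array([np.cos(a),np.sin(a)]);v=np.array([-u[1],u[0]])
# grille outline in top picture: predicted ellipse extents for candidate front plane vs. view
for G in((.5205,-.476),):
    q=np.array([proj("top",(G[0]+.064*np.cos(t)*u[0],G[1]+.064*np.cos(t)*u[1],.13+.064*np.sin(t))) for t in np.linspace(0,6.28,60)]);print("grille px",q.min(0),q.max(0),q.mean(0))
to((.4786,-.353,.1757),18.8)
E
```

```text
top 3 455 5993.5 rect [ 525.7 -550.2] [281.3 180.7] 0.1
top 5 444 6078.0 rect [ 525.7 -549. ] [281.3 183.1] 0.1
scene 3 214 2956.0 rect [ 536.7 -518.9] [155.   76.4] 18.9
scene 5 214 3010.0 rect [ 536.6 -518.2] [156.   78.2] 19.0
grille px [466.7695 162.3811] [488.7761 207.0857] [477.4443 184.3982]
t 14.9 tcp [ 0.5215 -0.0689  0.1757] F [ 1.0559 -0.0013 -2.5183] gap 13.2 
 total mm [ 53.3 282.3   0.1] deg [  0.01  -0.03 -38.09] rows 8 each [ 6.7 35.3  0. ] [ 0.   -0.   -4.76] goal-frame mm [-132.2  255.1    0. ]
```

{"fn": "send_rows", "kwargs": {
  "motion": [
    {"gripper":5,"travel":[0,0,0],"rotation":[0,0,-1]},
    {"gripper":5,"travel":[0,0,0],"rotation":[0,0,-2]},
    {"gripper":5,"travel":[0,0,0],"rotation":[0,0,-3]},
    {"gripper":5,"travel":[0,0,0],"rotation":[0,0,-4]},
    {"gripper":5,"travel":[0,0,0],"rotation":[0,0,-4.3]},
    {"gripper":5,"travel":[0,0,0],"rotation":[0,0,-5]},
    {"gripper":5,"travel":[0,0,0],"rotation":[0,0,-5]},
    {"gripper":5,"travel":[0,0,0],"rotation":[0,0,-4]},
    {"gripper":5,"travel":[0,0,0],"rotation":[0,0,-4]},
    {"gripper":5,"travel":[0,0,0],"rotation":[0,0,-3]},
    {"gripper":5,"travel":[0,0,0],"rotation":[0,0,-2]},
    {"gripper":5,"travel":[0,0,0],"rotation":[0,0,-1]}
  ]
}}

```text
t: 15.9
tcp_pos: [0.5211, -0.0688, 0.1745]
tool_rot: [0.986, 0.166, -0.001, -0.0]
force: [-0.4, 0.4, -2.8]
finger_gap: 0.147
```

{"fn": "send_rows", "kwargs": {
  "motion": [
    {"gripper":5,"travel":[0,0,0],"rotation":[0,0,0]},
    {"gripper":5,"travel":[-0.9,1.8,0],"rotation":[0,0,0]},
    {"gripper":5,"travel":[-1.9,3.5,0],"rotation":[0,0,0]},
    {"gripper":5,"travel":[-2.8,5.3,0],"rotation":[0,0,0]},
    {"gripper":5,"travel":[-3.7,7.1,0],"rotation":[0,0,0]},
    {"gripper":5,"travel":[-4.6,8.8,0],"rotation":[0,0,0]},
    {"gripper":5,"travel":[-5.6,10.6,0],"rotation":[0,0,0]},
    {"gripper":5,"travel":[-5.6,10.6,0],"rotation":[0,0,0]},
    {"gripper":5,"travel":[-5.6,10.6,0],"rotation":[0,0,0]},
    {"gripper":5,"travel":[-5.6,10.6,0],"rotation":[0,0,0]},
    {"gripper":5,"travel":[-5.6,10.6,0],"rotation":[0,0,0]},
    {"gripper":5,"travel":[-5.6,10.6,0],"rotation":[0,0,0]}
  ]
}}

```text
t: 16.9
tcp_pos: [0.5056, -0.171, 0.1751]
tool_rot: [0.986, 0.165, -0.0, 0.0]
force: [-0.3, 0.3, -2.5]
finger_gap: 0.152
```

{"fn": "send_rows", "kwargs": {
  "motion": [
    {"gripper":5,"travel":[-5.6,10.6,0],"rotation":[0,0,0]},
    {"gripper":5,"travel":[-5.6,10.6,0],"rotation":[0,0,0]},
    {"gripper":5,"travel":[-5.6,10.6,0],"rotation":[0,0,0]},
    {"gripper":5,"travel":[-5.6,10.6,0],"rotation":[0,0,0]},
    {"gripper":5,"travel":[-5.6,10.6,0],"rotation":[0,0,0]},
    {"gripper":5,"travel":[-5.6,10.6,0],"rotation":[0,0,0]},
    {"gripper":5,"travel":[-5.6,10.6,0],"rotation":[0,0,0]},
    {"gripper":5,"travel":[-5.6,10.6,0],"rotation":[0,0,0]},
    {"gripper":5,"travel":[-5.6,10.6,0],"rotation":[0,0,0]},
    {"gripper":5,"travel":[-5.6,10.6,0],"rotation":[0,0,0]},
    {"gripper":5,"travel":[-5.6,10.6,0],"rotation":[0,0,0]},
    {"gripper":5,"travel":[-5.6,10.6,0],"rotation":[0,0,0]}
  ]
}}

```text
t: 17.9
tcp_pos: [0.4836, -0.3129, 0.1751]
tool_rot: [0.986, 0.165, -0.0, -0.0]
force: [0.1, -0.5, -2.6]
finger_gap: 0.151
```

{"fn": "send_rows", "kwargs": {
  "motion": [
    {"gripper":5,"travel":[-5.6,10.6,0],"rotation":[0,0,0]},
    {"gripper":5,"travel":[-4.6,8.8,0],"rotation":[0,0,0]},
    {"gripper":5,"travel":[-3.7,7.1,0],"rotation":[0,0,0]},
    {"gripper":5,"travel":[-2.8,5.3,0],"rotation":[0,0,0]},
    {"gripper":5,"travel":[-1.9,3.5,0],"rotation":[0,0,0]},
    {"gripper":5,"travel":[-0.9,1.8,0],"rotation":[0,0,0]},
    {"gripper":5,"travel":[0,0,0],"rotation":[0,0,0]},
    {"gripper":5,"travel":[0,0,0],"rotation":[0,0,0]},
    {"gripper":5,"travel":[0,0,0],"rotation":[0,0,0]},
    {"gripper":5,"travel":[0,0,0],"rotation":[0,0,0]},
    {"gripper":5,"travel":[0,0,0],"rotation":[0,0,0]},
    {"gripper":5,"travel":[0,0,0],"rotation":[0,0,0]}
  ]
}}

```text
t: 18.9
tcp_pos: [0.4776, -0.3528, 0.1751]
tool_rot: [0.986, 0.165, -0.0, -0.0]
force: [0.5, -1.0, -3.3]
finger_gap: 0.149
```

```bash
python3 - <<'E'
from h import *
to((.478,-.353,.1757),19)
S=manip.snapshot("scene");T=manip.snapshot("top")
x,y=map(int,proj("scene",(.478,-.353,.13)));print(x,y)
cv2.imwrite("pics/scene9.png",S[:,:,::-1]);cv2.imwrite("pics/top9.png",T[:,:,::-1])
cv2.imwrite("pics/crop9.png",np.hstack([cv2.resize(S[max(y-80,0):y+100,x-90:x+90],(400,400)),cv2.resize(T[130:260,380:510],(400,400))])[:,:,::-1])
for a,c,k in blobs(S[y-25:y+25,x-25:x+25],(0,0,150),(179,70,255),8): p=(c[0]+x-25,c[1]+y-25);print("ball?",a,np.round(p,1),plane("scene",p,.13))
E
```

```text
t 18.9 tcp [ 0.4776 -0.3528  0.1751] F [ 0.5478 -1.041  -3.3313] gap 12.7 
 total mm [ 0.4  0.3 -0.6] deg [-0.01 -0.    0.04] rows 1 each [ 0.4  0.3 -0.6] [-0.01 -0.    0.04] goal-frame mm [ 0.4  0.3 -0.6]
232 279
ball? 55.0 [232.2 279.3] [ 0.4756 -0.3527  0.13  ]
```

View pics/crop9.png

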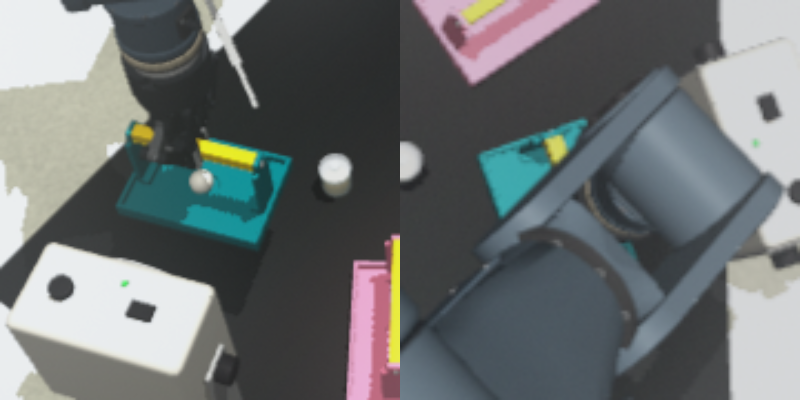

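The ball is in its pocket at the target: scene crop (201,181), measured (0.476, -0.353) at z = 0.13. The tray is level and clear of the ioniser, the vial and the pink tray. One settling second, a last check, then hand in.

{"fn": "send_rows", "kwargs": {
  "motion": [
    {"gripper":5,"travel":[0,0,-0.5],"rotation":[0,0,0]},
    {"gripper":5,"travel":[0,0,0],"rotation":[0,0,0]},
    {"gripper":5,"travel":[0,0,0],"rotation":[0,0,0]},
    {"gripper":5,"travel":[0,0,0],"rotation":[0,0,0]},
    {"gripper":5,"travel":[0,0,0],"rotation":[0,0,0]},
    {"gripper":5,"travel":[0,0,0],"rotation":[0,0,0]},
    {"gripper":5,"travel":[0,0,0],"rotation":[0,0,0]},
    {"gripper":5,"travel":[0,0,0],"rotation":[0,0,0]},
    {"gripper":5,"travel":[0,0,0],"rotation":[0,0,0]},
    {"gripper":5,"travel":[0,0,0],"rotation":[0,0,0]},
    {"gripper":5,"travel":[0,0,0],"rotation":[0,0,0]},
    {"gripper":5,"travel":[0,0,0],"rotation":[0,0,0]}
  ]
}}

```text
t: 20.0
tcp_pos: [0.4775, -0.3531, 0.1756]
tool_rot: [0.986, 0.165, 0.0, -0.0]
force: [0.2, -0.9, -2.7]
finger_gap: 0.152
```

```bash
python3 - <<'E'
from h import *
to((.478,-.353,.1757),19)
S=manip.snapshot("scene");x,y=232,279
ok=False
for a,c,k in blobs(S[y-25:y+25,x-25:x+25],(0,0,150),(179,70,255),8):
    P=plane("scene",(c[0]+x-25,c[1]+y-25),.13);print("ball",a,P);ok|=np.linalg.norm(P[:2]-[.4765,-.353])<.006
print("qd",np.abs(manip.sense()["qd"]).max(),ok)
if ok: print(manip.sign_off())
E
```

```text
t 20.0 tcp [ 0.4775 -0.3531  0.1756] F [ 0.2065 -0.9499 -2.7242] gap 13.0 
 total mm [ 0.5  0.  -0.1] deg [ 0.   -0.    0.01] rows 1 each [ 0.5  0.  -0.1] [ 0.   -0.    0.01] goal-frame mm [ 0.5  0.  -0.1]
ball 57.0 [ 0.4753 -0.3527  0.13  ]
qd 0.001981810525098044 True
the job is handed in; nothing more can be done
None
```

I lowered the lid onto the desiccator and let it go. I then carried the tray by its bar to the ioniser and handed the job in at about 20 s, with the gripper still holding it up.

- **Lid:** contact came at the expected seated height, with the gripper tip at 0.120 m, and it pressed down with about 6 N. A picture after release showed the lid concentric with the bowl, its rim at the height expected for fully home.
- **Tray and ball:** at the last check the tool was still and level, within 1 mm of my target. The ball was in its pocket, measured at (0.475, -0.353) with the height taken as 0.13 m. My target was (0.478, -0.353), and the 2–3 mm gap in x is about what the scene camera already showed before the lift.
- **Least certain part:** the ioniser's position comes from two camera estimates that differed by about 4–5 mm, so I used a value between them. It matched the outline of the grille in the top picture.
- **Other objects:** none appeared moved in the pictures I took. I did not run a separate check on each one.

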